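Stack the keyed spacer and V-cradle of the mandrel rest

ROBOT

A 7-joint arm with a two-finger parallel gripper is mounted at the origin on a cart in front of the work surface, level with it; the furniture and walls round the work are solid. World frame = base frame: x ahead of the robot, y to its left, z up, the work surface at z = 0. Lengths are in m, angles in rad, forces in N, time in s.
With the tool pointing down it reaches from about 0.4 to 0.925 m from the base axis. Payload 5.6 kg.
Tool frame: the origin (TCP) lies at the very end of the fingers, on their centre line; the grasp point (between the pads) lies 19 mm behind it (r.grip_depth is the y of the grasp point in the tool frame, in m); y points along the fingers, z is the direction in which the jaws open and shut, and the axes are right-handed (so a half turn about y gives the same grasp; the last joint's range is limited). The gripper opens to 85 mm and grips with 20 to 120 N. Pads are 22 mm wide; open, the fingers measure 114 mm over their backs; the gripper's body (76 mm by 85 mm) begins 54 mm behind the grasp point. The pads swing forward as they close: fully open they stand 13 mm farther back than shut.
Start: joints at [-1.241, 0.468, -0.012, 1.603, 0.006, 1.071, -0.056], TCP at [0.237, 0.605, 0.231] pointing down, gripper open.
Joint ranges: [-2.53, 2.53], [-0.31, 2.02], [-1.57, 1.55], [0.28, 2.44], [-1.29, 4.43], [0.15, 1.84], [-2.92, 2.92]. Speed limits (rad/s): [2.57, 2.57, 3.14, 3.14, 3.14, 3.14, 3.14].

INTERFACE

Orientations are given as a unit quaternion [x, y, z, w].
In Python, from cell import r, status, viewer gives the robot as it stands. Calls block until the motion is done:
- r.move_pose(position, orientation): joint-space move of the TCP to a pose.
- r.move_straight(position, frame=None, max_speed=0.15, max_force=None): straight line of the TCP; frame=None keeps the orientation; max_speed is the mean speed in m/s. With max_force (N) it stops when the force on the tool has changed by that much, and returns True; else False.
- r.move_j(angles): joint-space move.
- r.set_gripper(opening, newtons=None): opening from 0.0 (shut) to 1.0 (fully open); newtons is the grip in N (None keeps the last); returns when the fingers have stopped.
- r.dwell(seconds).
- r.solve_ik(position, orientation): joint angles nearest the present ones, or None.
- status.read_state(): the state.
- viewer.capture(name): name is "scene" or "side" or "wrist"; returns the picture (420x560x3 uint8, blue, green, red); there is no depth.
- viewer.camera_model(name): a dict with "fx", "fy", "cx", "cy" (pixels), "cam_to_world" (4x4, takes a point from camera to world coordinates). Camera axes: x right, y up, looking along -z (the intrinsics and any distortion apply to the point x, -y, -z); pixel columns grow to the right and rows downward; lengths in m; the calibration is good to about 2 mm. A picture is of the moment at which its call begins: read the wrist's pose just before it. camera_model takes no time and is no camera call; for the wrist camera it gives the pose at the moment of the call.
A pose or a line that the arm cannot do raises r.Unreachable and nothing moves.
- r.finish_job(): hands the job in, once; it reports no verdict.
The state is a dict: "t": time; "q": joint angles; "qvel": joint speeds; "effort": joint torques, N m; "ee_pos": TCP position; "ee_rot": TCP orientation; "contact_force": force on the tool from outside, world axes, zero at the start; "torque": the same for the moment, N m; "grip_width": opening from 0.0 (shut) to 1.0 (fully open).
Only numpy, scipy, OpenCV 4.12 (cv2) and the standard library are available. Lean on these libraries where they do the work, as an engineer would, in place of code of your own. Each camera call takes 0.05 s, during which the arm holds its last target.

TASK

Build up the mandrel rest: set the tall spacer block on the base plate that is fixed to the bench, so that its three lugs drop into the three notches and it sits flush; then set the V-cradle on top of the spacer in the same way, two-lug end over the two-notch end. Let go of both, and do not shift the glass jar, the brass dish or the small black block.

Things in the scene. Friction and masses are not known exactly. Their poses are not given: they have to be found in the camera images.
- base_top (a point): Centre of the top face of the mandrel rest's base, plain aluminium, fixed to the bench. Top face 60 (x) x 40 (y) mm, 20 mm above the bench; below it a foot plate 84 x 56 x 6 mm with four screw heads. Three square notches in the top, 12 mm wide, 10 mm deep, centred at (x, y) = (19, 10), (19, -10) and (-19, 0) mm: the two-notch end is +x. z up.
- spacer_center (a point): Centre, half-way up, of the loose tall spacer block, plain aluminium: 60 (x) x 40 (y) mm, flat sides, 50 mm high in all (8 mm of lugs, 42 mm body); 25 mm above the lug tips and below the top. Its top has the same three notches as the base, two at the +x end. Flush on the base, this point is 17 mm above base_top, x axes the same way.
- cradle_center (a point): Centre, half-way up, of the loose V-cradle, plain aluminium: 60 (x) x 40 (y) mm, flat sides, 52 mm high in all: 8 mm of lugs, 18 mm block, and on it a V-groove along x, closed by an upright end stop at the +x (two-lug) end; 26 mm above the lug tips. Flush on the spacer, this point is 43 mm above spacer_center, x axes the same way.
- spacer: The spacer (0.17 to 0.35 kg); origin under its middle at its lug tips. It stands on three lugs under its body, 9 mm square, 8 mm high, tapering to 6.5 mm in the lowest 4 mm, at (x, y) = (19, 10), (19, -10) and (-19, 0) mm: two at the +x end, one at -x.
- cradle: The cradle (0.14 to 0.28 kg); origin under its middle at its lug tips. It stands on three lugs just like the spacer's: two at the +x end, under the end stop, one at the -x end.
- clamp_jar: Glass jar with a wire clamp, 66 x 72 x 86 mm, at the far side of the work; origin under its middle. To be left alone.
- brass_dish: Low round brass dish, 55 mm across, 14 mm high, at the far side of the work; origin under its middle. To be left alone.
- black_block: Small plain black block, 22 x 42 x 16 mm, to the right of the base; origin under its middle. To be left alone.

How it is judged:
By the outcome, as a careful person would: the job done as asked, in the order asked, and still so for the second after the job is handed in, with the robot touching nothing.
It also fails if it takes over 53 s, if anything falls off the work surface, if the arm or the gripper's body presses on something with over 40 N, if the wrist force passes 120 N, or if a joint passes its speed limit or range.

## Working session

There is one attempt and no reset: what is moved stays moved. The work goes in short steps, each a Python script; the robot and the scene stay as the last script left them, time stands still between calls to the robot, and variables do not carry over. Pictures are saved under pics/ and viewed, and the job is handed in when it is done.

```bash
ls; mkdir -p pics; python3 - <<'E'
from cell import r,status,viewer
import cv2,json
s=status.read_state();print(s)
for n in("scene","side","wrist"):
    m=viewer.camera_model(n);print(n,m)
    cv2.imwrite(f"pics/{n}0.png",viewer.capture(n))
E
```

```text
pics
{'t': 0.0, 'q': array([-1.24101295,  0.46836538, -0.01160164,  1.60364482,  0.00600434,
        1.07140706, -0.05628672]), 'qvel': array([ 0.00012771,  0.00029267,  0.00029881, -0.00099557,  0.00035557,
        0.00054422, -0.00048869]), 'effort': array([-1.23782088e-04, -5.32372034e+01,  2.15083128e-02, -2.51318121e+01,
        1.14427280e-02,  7.34153524e-03,  2.20125128e-05]), 'ee_pos': array([0.23659448, 0.60479928, 0.23033721]), 'ee_rot': array([ 0.69548449, -0.13112622,  0.13098209, -0.69422685]), 'contact_force': array([-0.16724269,  0.82360812, -0.5415858 ]), 'torque': array([-0.00815514, -0.01085509, -0.00042777]), 'grip_width': 1.004348693879487}
scene {'fx': 480.37333471052807, 'fy': 480.37333471052807, 'cx': 278.1303389342442, 'cy': 210.9706306175689, 'cam_to_world': array([[-0.78756314,  0.34626003, -0.50975317,  0.1899302 ],
       [-0.61570666, -0.40793742,  0.67416049,  0.45054493],
       [ 0.02548744,  0.84480237,  0.53447109,  0.50814296],
       [ 0.        ,  0.        ,  0.        ,  1.        ]])}
side {'fx': 511.7161066382213, 'fy': 511.7161066382213, 'cx': 273.4159573391873, 'cy': 213.56277699371896, 'cam_to_world': array([[-0.94184071,  0.18456567, -0.28084087,  0.3267106 ],
       [-0.33603748, -0.50763271,  0.79333968,  0.64733936],
       [ 0.00385926,  0.84157266,  0.54013013,  0.56745897],
       [ 0.        ,  0.        ,  0.        ,  1.        ]])}
wrist {'fx': 357.2821713142077, 'fy': 357.2821713142077, 'cx': 275.48315842274235, 'cy': 205.7482606926501, 'cam_to_world': array([[ 0.3634479 , -0.88316463, -0.29652295,  0.15979443],
       [ 0.9316138 ,  0.34414929,  0.11686313,  0.63366814],
       [-0.00116122, -0.31871854,  0.94784869,  0.37274776],
       [ 0.        ,  0.        ,  0.        ,  1.        ]])}
```

View pics/scene0.png

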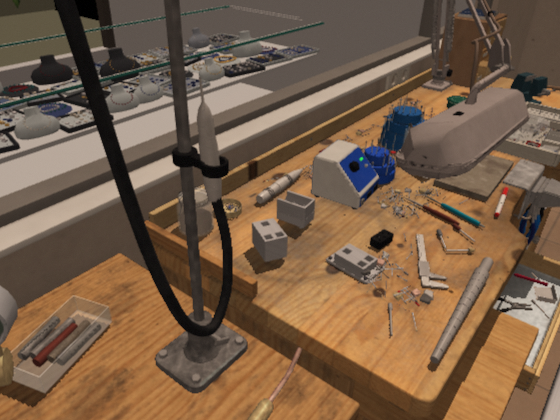

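View pics/side0.png

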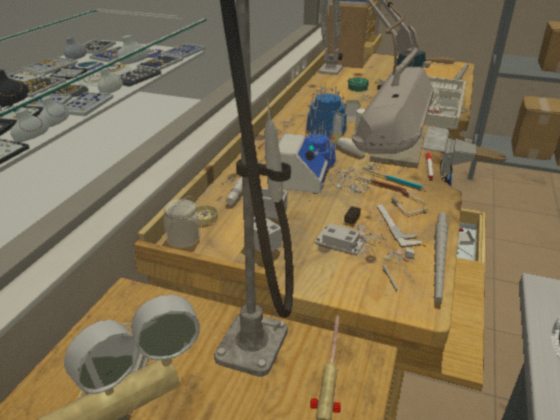

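View pics/wrist0.png

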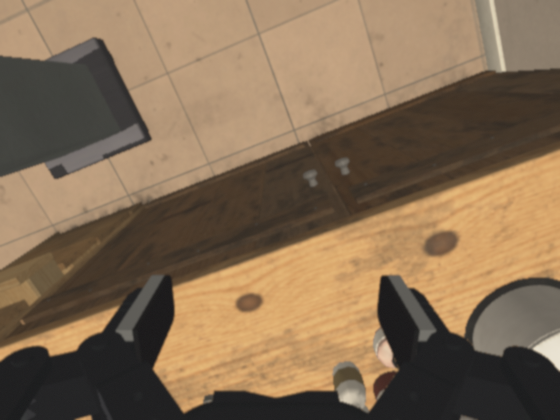

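The scene view shows the base near (353,260), blocks near (269,240) and (296,208), the black block at (381,239), and the jar and dish at (195,215) and (230,208). I'll enlarge that area and cast rough positions.

```bash
cat > h.py <<'E'
from cell import r,status,viewer
import numpy as np,cv2
from scipy.spatial.transform import Rotation as R
def ray(m,u,v):
    d=np.array([(u-m['cx'])/m['fx'],-(v-m['cy'])/m['fy'],-1.]);T=m['cam_to_world']
    return T[:3,3],T[:3,:3]@d
def cast(m,u,v,z):
    o,d=ray(m,u,v);return o+d*(z-o[2])/d[2]
def proj(m,p):
    T=m['cam_to_world'];c=T[:3,:3].T@(np.asarray(p)-T[:3,3]);return np.array([m['cx']+m['fx']*c[0]/-c[2],m['cy']+m['fy']*c[1]/c[2]])
def crop(im,x0,y0,x1,y1,k,name):
    cv2.imwrite(f'pics/{name}.png',cv2.resize(im[y0:y1,x0:x1],None,fx=k,fy=k,interpolation=cv2.INTER_CUBIC))
E
python3 - <<'E'
from h import *
im=cv2.imread('pics/scene0.png');crop(im,160,170,440,320,2.8,'sc')
m=viewer.camera_model('scene');print({k:v for k,v in m.items() if k!='cam_to_world'})
for n,(u,v,z) in dict(base=(355,253,.02),b1=(266,232,.05),b2=(296,199,.05),blk=(381,237,.016),dish=(230,207,.01),jar=(195,232,0)).items(): print(n,cast(m,u,v,z).round(3))
E
```

```text
{'fx': 480.37333471052807, 'fy': 480.37333471052807, 'cx': 278.1303389342442, 'cy': 210.9706306175689}
base [ 0.475 -0.145  0.02 ]
b1 [ 0.602 -0.063  0.05 ]
b2 [ 0.627 -0.182  0.05 ]
blk [ 0.466 -0.221  0.016]
dish [ 0.746 -0.128  0.01 ]
jar [ 0.747 -0.035  0.   ]
```

View pics/sc.png

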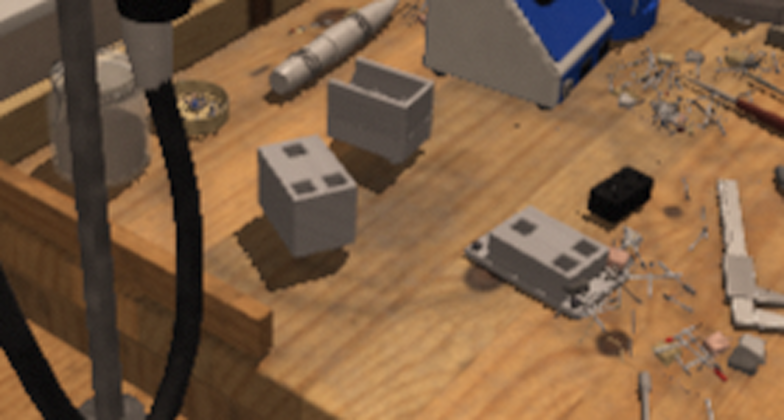

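```bash
python3 - <<'E'
from h import *
ms=viewer.camera_model('scene');md=viewer.camera_model('side')
print(cast(ms,202,350,0),cast(md,252,343,0))
def tri(a,b):
    o1,d1=ray(ms,*a);o2,d2=ray(md,*b);d1/=np.linalg.norm(d1);d2/=np.linalg.norm(d2)
    t=np.linalg.lstsq(np.c_[d1,-d2],o2-o1,rcond=None)[0];p,q=o1+t[0]*d1,o2+t[1]*d2
    return ((p+q)/2).round(3),np.linalg.norm(p-q).round(4)
print('pole base',tri((204,318),(251,310)));print('clamp on pole',tri((186,157),(246,169)));print('iron tip',tri((203,98),(269,113)));print('hose bottom',tri((200,335),(287,312)))
print('hose right',tri((230,270),(290,270)))
print('spacer toph',tri((253,223),(244,224)))
E
```

```text
[0.53670336 0.15298606 0.        ] [0.53282908 0.15695158 0.        ]
pole base (array([0.539, 0.143, 0.051]), np.float64(0.0006))
clamp on pole (array([0.536, 0.153, 0.287]), np.float64(0.0023))
iron tip (array([0.508, 0.15 , 0.357]), np.float64(0.0014))
hose bottom (array([0.46 , 0.22 , 0.139]), np.float64(0.0043))
hose right (array([0.48 , 0.154, 0.159]), np.float64(0.0152))
spacer toph (array([ 0.639, -0.072,  0.044]), np.float64(0.0042))
```

```bash
python3 - <<'E'
from h import *
im=cv2.imread('pics/side0.png');crop(im,150,170,430,320,2.8,'sd')
E
```

```text
(no output)
```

View pics/sd.png

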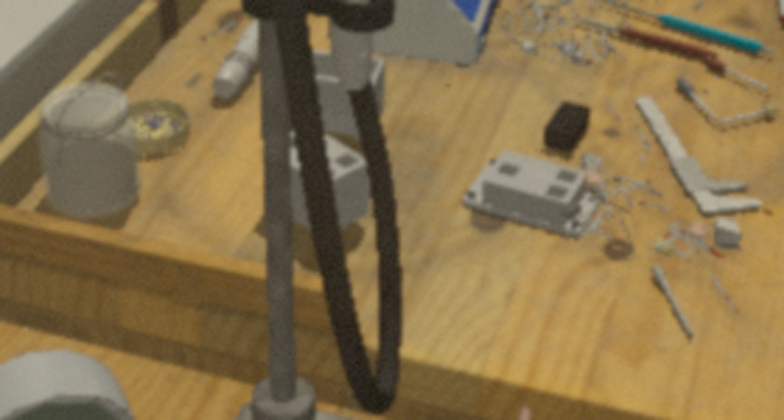

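```bash
python3 - <<'E'
from h import *
ms=viewer.camera_model('scene');md=viewer.camera_model('side')
# hose left branch centreline as seen in side (polyline); match on epipolar lines from scene
side=np.array([(231,0),(239,50),(247,110),(256,170),(262,215),(270,260),(280,300)],float)
for uv in [(72,0),(92,80),(110,140),(128,210),(150,270),(170,310)]:
    o1,d1=ray(ms,*uv);best=None
    for t in np.linspace(.1,1.2,1101):
        p=o1+t*d1;q=proj(md,p)
        if not 0<=q[1]<=300: continue
        e=abs(np.interp(q[1],side[:,1],side[:,0])-q[0])
        if best is None or e<best[0]:best=(e,p.round(3))
    print(uv,best)
for v in (0,):
    # pole top visible height
    o,d=ray(ms,174,0);t=((.536-o[0])*d[0]+(.15-o[1])*d[1])/(d[0]**2+d[1]**2);print('pole visible to',o+t*d)
print('cups',cast(md,100,370,0),cast(md,165,330,0))
for u,v in [(160,230),(255,290),(270,280)]: print('lip',cast(ms,u,v,.0))
E
```

```text
(72, 0) (np.float64(0.19105106747784362), array([0.487, 0.276, 0.456]))
(92, 80) (np.float64(0.1371194853811062), array([0.482, 0.275, 0.407]))
(110, 140) (np.float64(0.24890613826266872), array([0.478, 0.272, 0.364]))
(128, 210) (np.float64(0.1348169909020953), array([0.471, 0.271, 0.307]))
(150, 270) (np.float64(0.09384727344865951), array([0.465, 0.264, 0.246]))
(170, 310) (np.float64(0.0721262021321536), array([0.46 , 0.253, 0.195]))
pole visible to [0.5366523  0.15075442 0.43777134]
cups [0.71291771 0.27486387 0.        ] [0.66635296 0.17734798 0.        ]
lip [0.80028896 0.0022376  0.        ]
lip [0.55951235 0.01567003 0.        ]
lip [ 0.55640424 -0.01797108  0.        ]
```

```bash
python3 - <<'E'
from h import *
q=status.read_state()['q'].copy()
q1=q.copy();q1[1]=-.15;q1[3]=2.3;q1[5]=np.pi-2.15
r.move_j(q1);s=status.read_state();print(s['t'],s['ee_pos'],s['contact_force'])
E
```

```text
1.4083 [0.13305245 0.29165151 0.24954592] [0.06360398 0.11591723 0.3010297 ]
```

```bash
python3 - <<'E'
from h import *
q=status.read_state()['q'].copy()
q[0]=.22;r.move_j(q)
s=status.read_state();rot=R.from_quat(s['ee_rot']);print(rot.as_matrix().round(2))
M=rot.as_matrix()
# exact down, tool x radial? choose nearest axis aligned
Z=M[:,2];print('z axis yaw',np.arctan2(Z[1],Z[0]))
y=np.array([0,0,-1.]);z=np.array([0,np.sign(Z[1]),0]) if abs(Z[1])>abs(Z[0]) else np.array([np.sign(Z[0]),0,0]);x=np.cross(y,z)
Q=R.from_matrix(np.c_[x,y,z]).as_quat();print(Q)
r.move_pose([.54,-.11,.32],Q)
s=status.read_state();print(s['t'],s['ee_pos'],s['q'].round(2))
m=viewer.camera_model('wrist');im=viewer.capture('wrist');cv2.imwrite('pics/w1.png',im);np.save('w1.npy',m,allow_pickle=True);print(m['cam_to_world'].round(3))
E
```

```text
[[-0.26 -0.    0.97]
 [-0.97 -0.01 -0.26]
 [ 0.01 -1.    0.  ]]
z axis yaw -0.2596886097180092
[ 0.5 -0.5  0.5 -0.5]
3.95 [ 0.53892829 -0.10955297  0.31943925] [ 0.15  0.22 -0.01  1.74  0.    1.18  0.14]
[[ 1.    -0.002  0.002  0.539]
 [ 0.001  0.948  0.319 -0.029]
 [-0.003 -0.319  0.948  0.462]
 [ 0.     0.     0.     1.   ]]
```

View pics/w1.png

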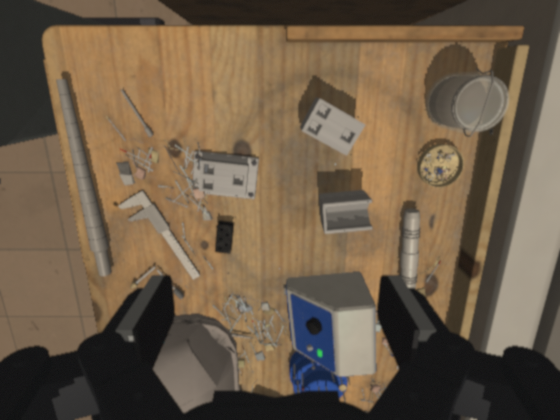

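The wrist view (x to the right, y up) shows everything: base at (225,176), spacer at (333,126), cradle at (346,212), black block at (224,237), jar at (468,102), dish at (440,161). Next I'll enlarge each part.

```bash
python3 - <<'E'
from h import *
im=cv2.imread('pics/w1.png')
a=cv2.resize(im[140:210,180:270],None,fx=6,fy=6,interpolation=cv2.INTER_CUBIC);cv2.imwrite('pics/w1_base.png',a)
a=cv2.resize(im[90:240,295:385],None,fx=4,fy=4,interpolation=cv2.INTER_CUBIC)
a=np.hstack([cv2.resize(im[90:165,295:385],None,fx=4.4,fy=4.4,interpolation=cv2.INTER_CUBIC),cv2.resize(im[175:250,300:390],None,fx=4.4,fy=4.4,interpolation=cv2.INTER_CUBIC)]);cv2.imwrite('pics/w1_parts.png',a);print(a.shape)
E
```

```text
(330, 792, 3)
```

View pics/w1_base.png

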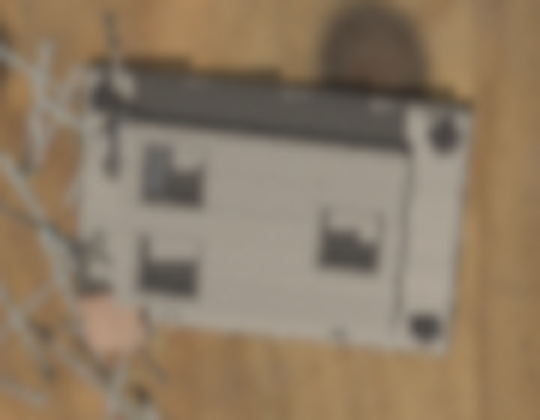

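View pics/w1_parts.png

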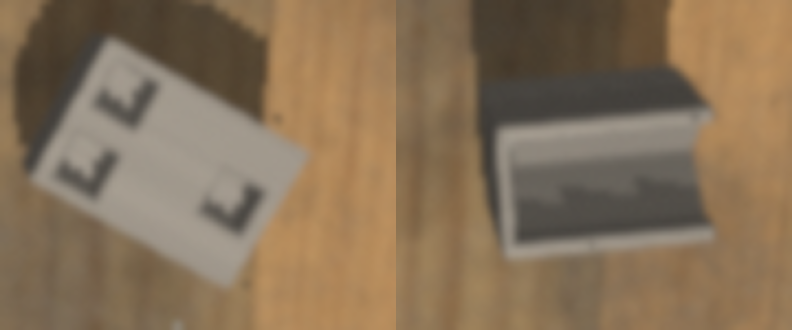

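```bash
cat >> h.py <<'E'
LUG=np.array([[.019,.010],[.019,-.010],[-.019,0]])
def fit2(model,pts):
    """rigid 2D fit: returns xy, yaw, residuals"""
    a=model-model.mean(0);b=pts-pts.mean(0)
    th=np.arctan2((a[:,0]*b[:,1]-a[:,1]*b[:,0]).sum(),(a*b).sum())
    Rm=np.array([[np.cos(th),-np.sin(th)],[np.sin(th),np.cos(th)]])
    t=pts.mean(0)-Rm@model.mean(0);return t,th,(model@Rm.T+t-pts)
def toolq(yaw):  # tool z axis (jaws) at world yaw, tool down
    y=np.array([0,0,-1.]);z=np.array([np.cos(yaw),np.sin(yaw),0]);return R.from_matrix(np.c_[np.cross(y,z),y,z]).as_quat()
E
python3 - <<'E'
from h import *
m=np.load('w1.npy',allow_pickle=True).item()
def P(l,k,ox,oy,z): return np.array([cast(m,u/k+ox-.5+.5/k,v/k+oy-.5+.5/k,z)[:2] for u,v in l])
b=P([(169,266),(174,176),(351,240)],6,180,140,.02)
s=P([(88,163),(127,95),(233,202)],4.4,295,90,.05)
for n,p in(('base',b),('spacer',s)):
    # two-notch end at left: model (19,10) has +y model -> with yaw~180 it is world -y
    t,th,e=fit2(LUG,p);print(n,t.round(4),np.degrees(th).round(1),(e*1e3).round(1).tolist())
c=P([(114,258),(101,127),(309,115),(316,240)],4.4,300,175,.052)
t,th,e=fit2(np.array([[.03,.02],[.03,-.02],[-.03,-.02],[-.03,.02]]),c);print('cradle',t.round(4),np.degrees(th).round(1),(e*1e3).round(1).tolist())
for n,u,v in(('station',300,280),('jar',440,120),('lip',400,40),('blk',224,222)):print(n,cast(m,u,v,.03).round(3))
E
```

```text
base [ 0.4713 -0.1402] 173.9 [[0.1, -0.1], [-0.0, 0.2], [-0.1, -0.0]]
spacer [ 0.6034 -0.0733] 151.2 [[-0.2, -0.3], [0.2, 0.3], [0.0, 0.0]]
cradle [ 0.6258 -0.1806] -174.4 [[-2.3, -1.1], [-0.8, -0.2], [2.1, 2.1], [1.0, -0.8]]
station [ 0.572 -0.281  0.03 ]
jar [ 0.732 -0.067  0.03 ]
lip [0.675 0.019 0.03 ]
blk [ 0.471 -0.196  0.03 ]
```

```bash
cat >> h.py <<'E'
def view(xy,yaw,z,name):
    r.move_pose([*xy,z],toolq(yaw));r.dwell(.1)
    m=viewer.camera_model('wrist');im=viewer.capture('wrist');cv2.imwrite(f'pics/{name}.png',im);np.save(name+'.npy',m,allow_pickle=True)
    s=status.read_state();print(name,s['t'],s['ee_pos'].round(4),s['q'].round(2));return m,im
E
python3 - <<'E'
from h import *
m,im=view((.4713,-.1402),np.radians(83.9),.17,'vb')
m,im=view((.6034,-.0733),np.radians(61.2),.17,'vs')
E
```

```text
vb 5.4833 [ 0.4717 -0.1402  0.1705] [ 0.37  0.29 -0.18  2.03  0.07  0.82  1.62]
vs 6.275 [ 0.6024 -0.0747  0.1701] [ 0.16  0.47 -0.13  1.76  0.07  0.92  1.07]
```

View pics/vb.png

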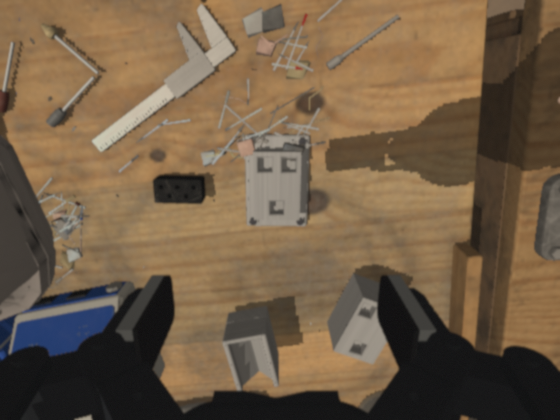

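View pics/vs.png

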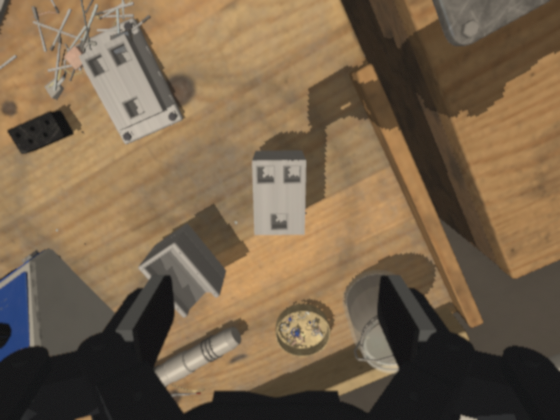

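Both parts are upright and centred between the fingers: base at (276,182), spacer at (279,197). I'll enlarge the notches to pick them accurately.

```bash
python3 - <<'E'
from h import *
a=cv2.imread('pics/vb.png')[140:235,235:325];b=cv2.imread('pics/vs.png')[148:243,235:325]
z=np.hstack([cv2.resize(i,None,fx=4.4,fy=4.4,interpolation=cv2.INTER_NEAREST) for i in(a,b)]);cv2.imwrite('pics/z1.png',z);print(z.shape)
E
```

```text
(418, 792, 3)
```

View pics/z1.png

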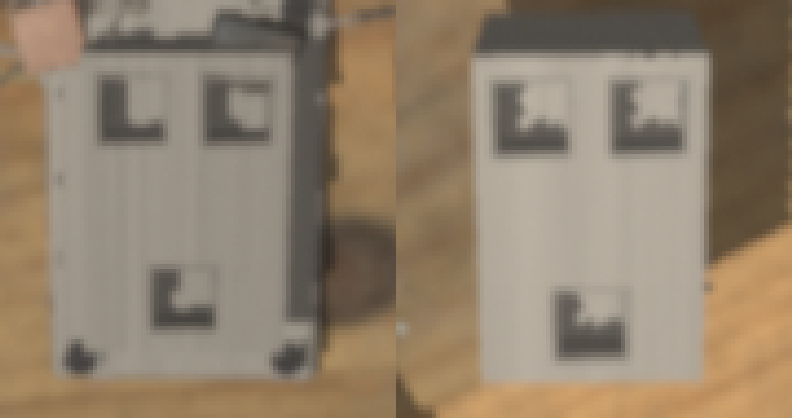

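```bash
python3 - <<'E'
from h import *
for n,f,l,oy,z,ox in(('base','vb',[(131.5,110),(237.5,110.5),(182.5,298)],140,.02,0),('spacer','vs',[(531,118.5),(649.5,118.5),(592,324)],148,.05,396)):
    m=np.load(f+'.npy',allow_pickle=True).item()
    p=np.array([cast(m,(u-ox)/4.4-.5+235,v/4.4-.5+oy,z)[:2] for u,v in l]);t,th,e=fit2(LUG,p);print(n,t.round(4),np.degrees(th).round(2),(e*1e3).round(2).tolist())
print(viewer.camera_model('wrist')['cam_to_world'].round(3))
E
```

```text
base [ 0.4706 -0.1406] 173.42 [[-0.19, 0.04], [-0.11, -0.03], [0.3, -0.01]]
spacer [ 0.6032 -0.0735] 151.72 [[0.03, 0.15], [-0.25, 0.02], [0.22, -0.17]]
[[ 0.482 -0.831 -0.279  0.53 ]
 [ 0.876  0.457  0.154 -0.036]
 [-0.001 -0.318  0.948  0.312]
 [ 0.     0.     0.     1.   ]]
```

```bash
python3 - <<'E'
from h import *
q=toolq(np.radians(61.72))
r.set_gripper(.8)
r.move_straight([.6032,-.0735,.12],q)
r.dwell(.1);print(status.read_state()['ee_pos'].round(4))
c=r.move_straight([.6032,-.0735,.018],max_speed=.08,max_force=15)
s=status.read_state();print(c,s['t'],s['ee_pos'].round(4),s['contact_force'].round(1))
r.set_gripper(0,60);s=status.read_state();print(s['t'],s['ee_pos'].round(4),s['contact_force'].round(1),s['grip_width'])
r.move_straight([.6032,-.0735,.11]);r.dwell(.1)
s=status.read_state();print(s['t'],s['ee_pos'].round(4),s['contact_force'].round(1),s['grip_width'])
for n in('wrist','scene'):cv2.imwrite(f'pics/g1{n}.png',viewer.capture(n))
E
```

```text
[ 0.6041 -0.0735  0.1212]
False 8.6 [ 0.6037 -0.0736  0.0186] [-0.   0.1 -0.8]
8.9667 [ 0.6036 -0.0735  0.0186] [1.1 0.5 4.5] 0.4593942982250189
9.8333 [ 0.6021 -0.0735  0.1085] [ 0.6 -0.  -1.3] 0.45802472417887674
```

View pics/g1wrist.png

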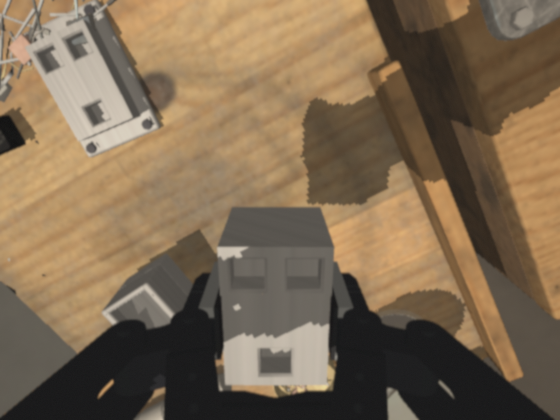

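View pics/g1scene.png

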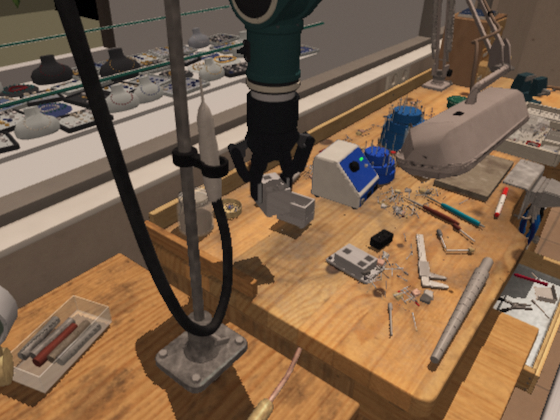

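The spacer is held between the jaws and is upright, with its notches at about (248,273), (303,273) and (275,360). I'll measure its exact place in the hand.

```bash
python3 - <<'E'
from h import *
a=cv2.imread('pics/g1wrist.png')[200:390,210:345]
cv2.imwrite('pics/z2.png',cv2.resize(a,None,fx=3.1,fy=3.1,interpolation=cv2.INTER_NEAREST))
m=viewer.camera_model('wrist');np.save('g1.npy',m,allow_pickle=True)
s=status.read_state();rot=R.from_quat(s['ee_rot']);zt=s['ee_pos'][2]-.0186+.05
p=np.array([cast(m,u,v,zt)[:2] for u,v in[(248.5,273),(303,273),(275.5,360.5)]])
t,th,e=fit2(LUG,p);print(t,np.degrees(th),(e*1e3).round(2).tolist(),s['ee_pos'],rot.as_matrix().round(3).tolist(), 'xy off tool',(rot.inv().apply([*(t-s['ee_pos'][:2]),0])*1e3).round(2))
E
```

```text
[ 0.6011572  -0.07407107] 151.66771693916147 [[-0.33, -0.36], [0.15, 0.44], [0.17, -0.08]] [ 0.6024088  -0.07340659  0.10871355] [[0.881, -0.002, 0.474], [-0.474, 0.0, 0.881], [-0.002, -1.0, -0.001]] xy off tool [-0.79  0.   -1.18]
```

View pics/z2.png

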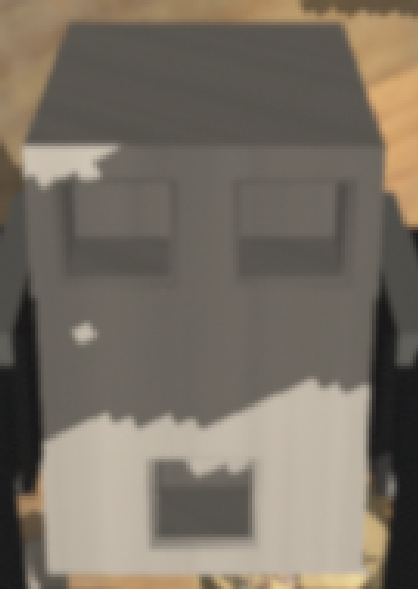

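```bash
python3 - <<'E'
from h import *
q=toolq(np.radians(83.6))
r.move_straight([.4713,-.1398,.11],q,max_speed=.12)
r.move_straight([.4713,-.1398,.052],max_speed=.1);r.dwell(.3)
s=status.read_state();print(s['t'],s['ee_pos'].round(4),s['contact_force'].round(1),R.from_quat(s['ee_rot']).as_matrix().round(3).tolist())
np.save('h1.npy',viewer.camera_model('wrist'),allow_pickle=True)
a=[viewer.capture(n) for n in('wrist','scene','side')]
cv2.imwrite('pics/h1w.png',a[0])
z=np.hstack([cv2.resize(a[1][200:300,300:400],(400,400),interpolation=cv2.INTER_CUBIC),cv2.resize(a[2][180:280,290:390],(400,400),interpolation=cv2.INTER_CUBIC)]);cv2.imwrite('pics/h1z.png',z)
E
```

```text
12.35 [ 0.4716 -0.1399  0.0525] [ 0.7  0.1 -2.2] [[0.994, 0.001, 0.112], [-0.112, -0.0, 0.994], [0.001, -1.0, -0.0]]
```

View pics/h1w.png

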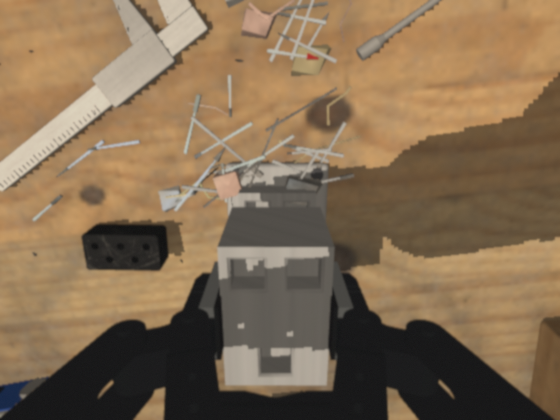

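View pics/h1z.png

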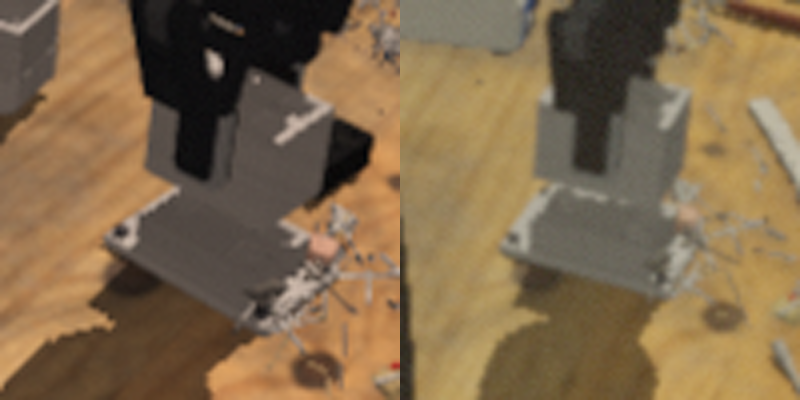

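```bash
python3 - <<'E'
from h import *
m=np.load('h1.npy',allow_pickle=True).item()
im=cv2.imread('pics/h1w.png')
cv2.imwrite('pics/z3.png',cv2.resize(im[150:260,205:345],None,fx=5.6,fy=5.4,interpolation=cv2.INTER_NEAREST))
y=np.radians(83.6);zx=np.array([np.cos(y),np.sin(y)]);xx=np.array([np.sin(y),-np.cos(y)]);t0=np.array([.4716,-.1399])
for n,u,v,z in(('footL',229,190,.006),('footR',327,190,.006),('topL',219,247,.0839),('topR',332,247,.0839),('botL',222,210,.042),('botR',328,210,.042)):
    p=cast(m,u,v,z)[:2]-t0;print(n,(p@xx*1e3).round(2),(p@zx*1e3).round(2))
E
```

```text
footL -27.92 -26.8
footR -27.96 27.04
topL -30.25 -20.55
topR -30.27 17.96
botL -28.91 -25.51
botR -28.94 22.51
```

View pics/z3.png

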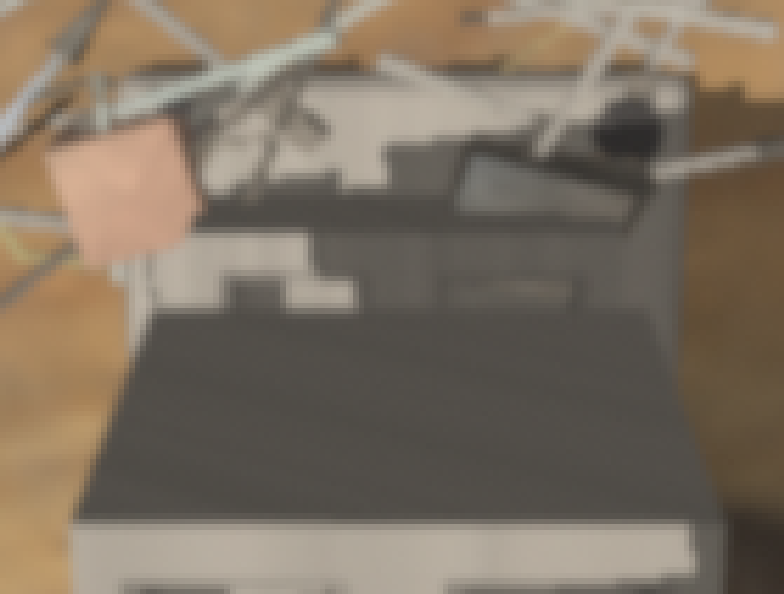

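The wrist view shows the spacer about 0.3 mm left of the base's notch mid-line. I'll correct by that and lower it with a force guard.

```bash
python3 - <<'E'
from h import *
r.move_straight([.4713,-.1395,.046],max_speed=.05)
c=r.move_straight([.4713,-.1395,.0306],max_speed=.03,max_force=12);r.dwell(.1)
s=status.read_state();print(c,s['t'],s['ee_pos'].round(4),s['contact_force'].round(1),s['torque'].round(2))
a=[viewer.capture(n) for n in('wrist','scene','side')]
cv2.imwrite('pics/i1w.png',a[0])
z=np.hstack([cv2.resize(a[1][200:300,300:400],(400,400),interpolation=cv2.INTER_CUBIC),cv2.resize(a[2][180:280,290:390],(400,400),interpolation=cv2.INTER_CUBIC)]);cv2.imwrite('pics/i1z.png',z)
E
```

```text
True 13.4083 [ 0.4709 -0.1394  0.0305] [0.  0.3 4.6] [-0.11  0.03 -0.03]
```

View pics/i1z.png

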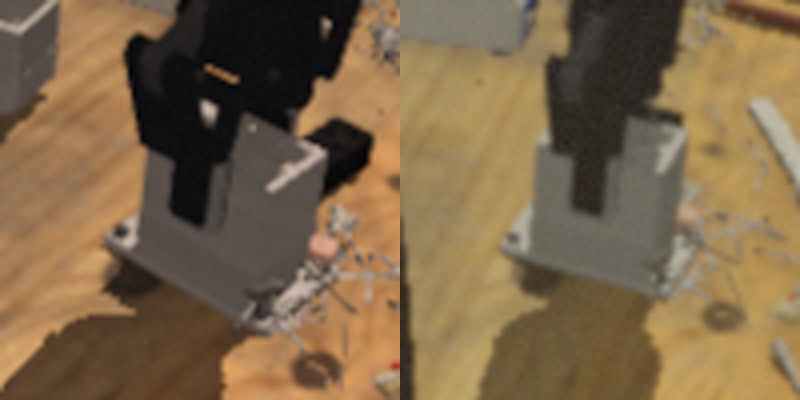

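The spacer dropped fully: the TCP is at the flush height and both views show no seam. I'll release, look at the spacer top and the cradle.

```bash
python3 - <<'E'
from h import *
r.set_gripper(.62);s=status.read_state();print(s['t'],s['contact_force'].round(1))
r.move_straight([.4713,-.1395,.19],max_speed=.18)
r.set_gripper(.8);r.dwell(.15)
np.save('vs2.npy',viewer.camera_model('wrist'),allow_pickle=True);cv2.imwrite('pics/vs2.png',viewer.capture('wrist'));print(status.read_state()['ee_pos'].round(4))
m,im=view((.626,-.181),np.radians(95.6),.17,'vc')
E
```

```text
13.85 [-1.2 -0.4 -0.8]
[ 0.4713 -0.1395  0.1898]
vc 16.2333 [ 0.6251 -0.1807  0.1706] [ 0.41  0.55 -0.25  1.64  0.16  0.97  1.78]
```

View pics/vs2.png

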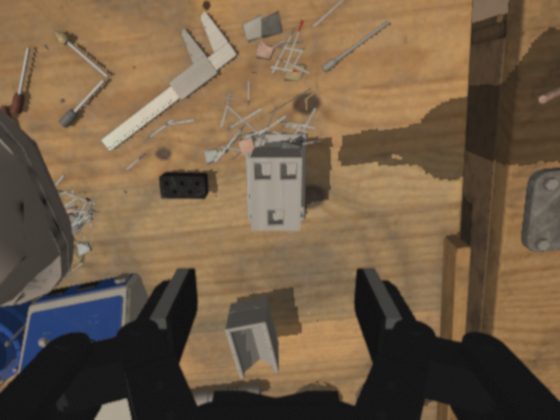

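View pics/vc.png

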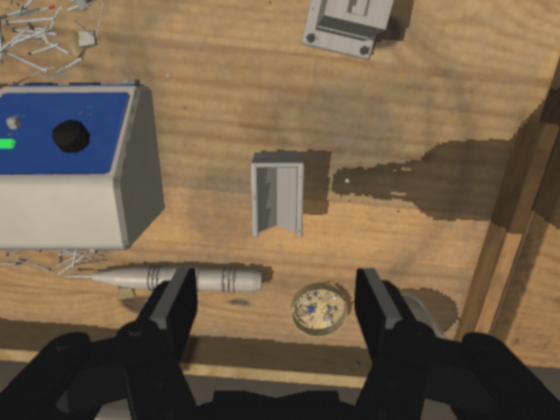

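```bash
python3 - <<'E'
from h import *
a=cv2.imread('pics/vs2.png')[155:270,225:325];b=cv2.imread('pics/vc.png')[135:250,225:325]
z=np.hstack([cv2.resize(i,None,fx=4,fy=4,interpolation=cv2.INTER_NEAREST) for i in(a,b)]);cv2.imwrite('pics/z4.png',z)
E
```

```text
(no output)
```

View pics/z4.png

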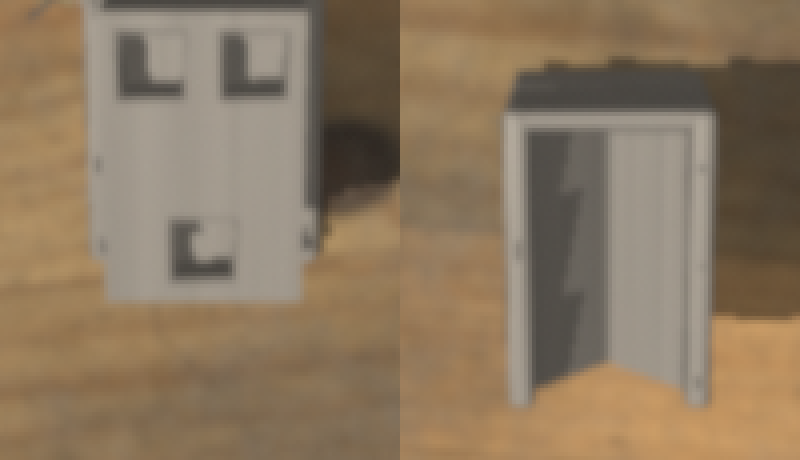

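```bash
python3 - <<'E'
from h import *
m=np.load('vs2.npy',allow_pickle=True).item()
p=np.array([cast(m,u/4-.5+225,v/4-.5+155,.062)[:2] for u,v in[(151,64.5),(254.5,64.5),(202.5,250)]]);t,th,e=fit2(LUG,p);print('spacer',t.round(4),np.degrees(th).round(2),(e*1e3).round(2).tolist())
m=np.load('vc.npy',allow_pickle=True).item()
p=np.array([cast(m,u/4-.5+225,v/4-.5+135,.052)[:2] for u,v in[(106,109),(313,109),(309,406),(110,406)]])
t,th,e=fit2(np.array([[.03,.02],[.03,-.02],[-.03,-.02],[-.03,.02]]),p);print('cradle',t.round(4),np.degrees(th).round(2)%360,(e*1e3).round(2).tolist())
E
```

```text
spacer [ 0.4695 -0.1406] 173.57 [[0.03, -0.02], [0.06, 0.0], [-0.09, 0.02]]
cradle [ 0.6254 -0.1806] 185.69 [[-0.1, -0.88], [-0.31, 0.86], [0.16, 0.3], [0.26, -0.28]]
```

```bash
python3 - <<'E'
from h import *
q=toolq(np.radians(95.69))
r.move_straight([.6253,-.1796,.1],q)
c=r.move_straight([.6253,-.1796,.0125],max_speed=.08,max_force=15)
s=status.read_state();print(c,s['t'],s['ee_pos'].round(4),s['contact_force'].round(1))
r.set_gripper(0,60);s=status.read_state();print(s['t'],s['ee_pos'].round(4),s['contact_force'].round(1),s['grip_width'])
r.move_straight([.6253,-.1796,.13],max_speed=.15)
q=toolq(np.radians(83.57))
r.move_straight([.4706,-.1394,.13],q,max_speed=.12)
r.move_straight([.4706,-.1394,.0845],max_speed=.08);r.dwell(.3)
s=status.read_state();print(s['t'],s['ee_pos'].round(4),s['contact_force'].round(1),s['grip_width'])
np.save('h2.npy',viewer.camera_model('wrist'),allow_pickle=True)
a=[viewer.capture(n) for n in('wrist','scene','side')]
cv2.imwrite('pics/h2w.png',a[0])
z=np.hstack([cv2.resize(a[1][180:300,290:410],(400,400),interpolation=cv2.INTER_CUBIC),cv2.resize(a[2][160:280,280:400],(400,400),interpolation=cv2.INTER_CUBIC)]);cv2.imwrite('pics/h2z.png',z)
cv2.imwrite('pics/h2wz.png',cv2.resize(a[0][150:400,205:345],None,fx=3,fy=2.3,interpolation=cv2.INTER_NEAREST))
E
```

```text
False 18.0917 [ 0.6258 -0.1797  0.0131] [0.9 0.4 0.3]
18.45 [ 0.6257 -0.1798  0.0132] [-1.  -0.5  4.4] 0.4666313379751005
21.8833 [ 0.4709 -0.1395  0.0849] [ 0.6 -0.7 -2.2] 0.4578999865865065
```

View pics/h2w.png

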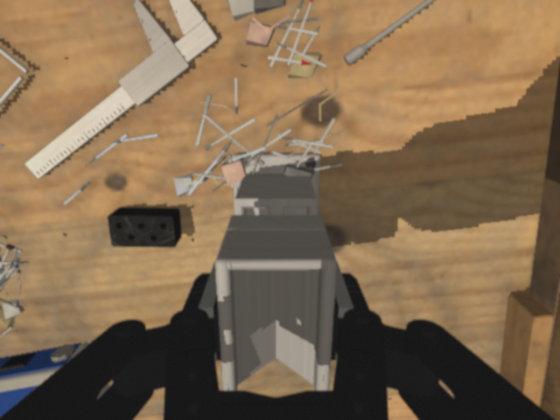

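View pics/h2z.png

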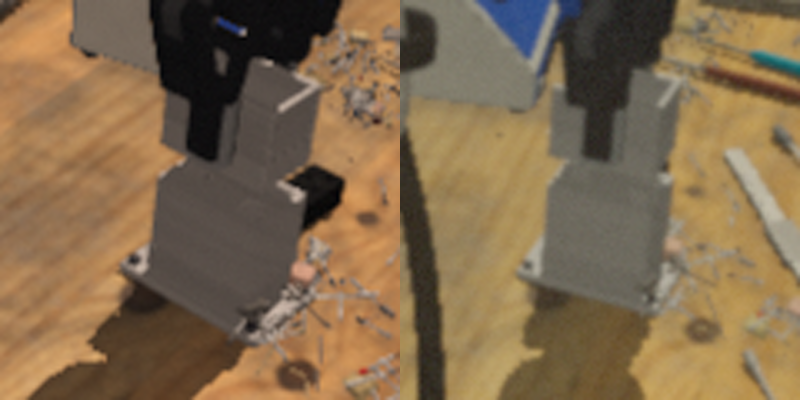

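```bash
python3 - <<'E'
from h import *
im=cv2.imread('pics/h2w.png')
cv2.imwrite('pics/h2wy.png',cv2.resize(im[170:280,205:345],None,fx=5.6,fy=5.4,interpolation=cv2.INTER_NEAREST))
E
```

```text
(no output)
```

View pics/h2wy.png

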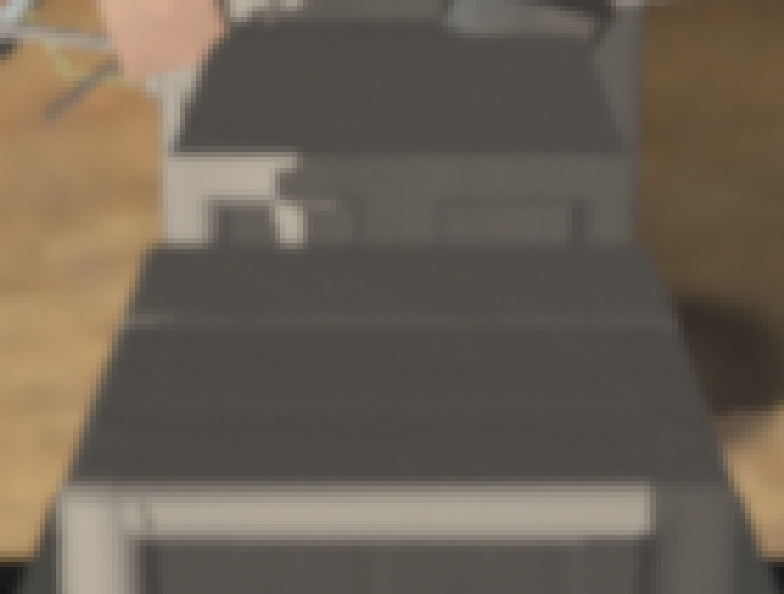

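```bash
python3 - <<'E'
from h import *
m=np.load('h2.npy',allow_pickle=True).item()
y=np.radians(83.57);zx=np.array([np.cos(y),np.sin(y)]);xx=np.array([np.sin(y),-np.cos(y)]);t0=np.array([.4709,-.1395])
for n,u,v,z in(('spL',168,153,.062),('spR',633,153,.062),('crbL',147,245,.0798),('crbR',650,245,.0798),('crtL',60,485,.1238),('crtR',732,485,.1238)):
    p=cast(m,u/5.6+204.5,v/5.4+169.5,z)[:2]-t0;print(n,(p@xx*1e3).round(2),(p@zx*1e3).round(2))
E
```

```text
spL -30.87 -21.09
spR -30.9 19.12
crbL -28.6 -20.9
crbR -28.63 18.55
crtL -29.49 -20.66
crtR -29.51 17.93
```

The cradle is lined up sideways, but its front edge is about 1.6 mm too far along x relative to the spacer's. I'll correct that and lower it.

```bash
python3 - <<'E'
from h import *
r.move_straight([.4691,-.1392,.0815],max_speed=.05)
c=r.move_straight([.4691,-.1392,.0671],max_speed=.03,max_force=10);r.dwell(.15)
s=status.read_state();print(c,s['t'],s['ee_pos'].round(4),s['contact_force'].round(1),s['torque'].round(2))
a=[viewer.capture(n) for n in('wrist','scene','side')]
cv2.imwrite('pics/i2w.png',a[0])
z=np.hstack([cv2.resize(a[1][180:300,290:410],(400,400),interpolation=cv2.INTER_CUBIC),cv2.resize(a[2][160:280,280:400],(400,400),interpolation=cv2.INTER_CUBIC)]);cv2.imwrite('pics/i2z.png',z)
E
```

```text
True 22.9417 [ 0.4687 -0.1392  0.0669] [-1.4  0.4  5.1] [-0.05 -0.01 -0.  ]
```

View pics/i2z.png

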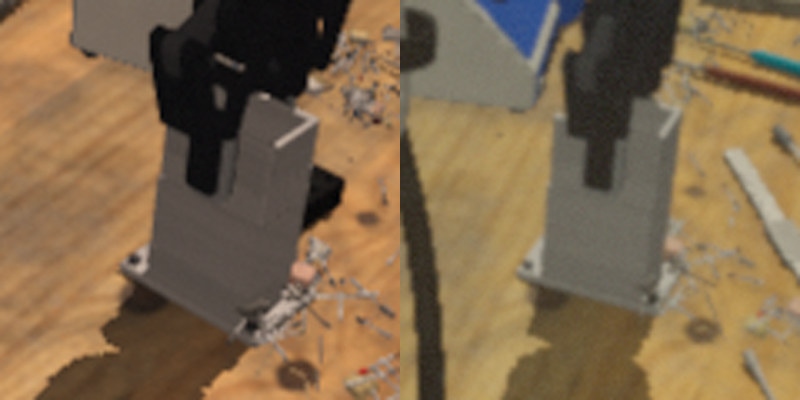

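The cradle is flush by height (TCP 0.0669 against 0.0671 expected). I'll release, back off and check.

```bash
python3 - <<'E'
from h import *
r.set_gripper(.62)
r.move_straight([.4691,-.1392,.22],max_speed=.15)
r.move_pose([.52,-.12,.3],toolq(np.radians(83.6)));r.dwell(.3)
s=status.read_state();print(s['t'],s['ee_pos'].round(4),s['contact_force'].round(1))
np.save('f.npy',viewer.camera_model('wrist'),allow_pickle=True)
a=[viewer.capture(n) for n in('wrist','scene','side')]
cv2.imwrite('pics/fw.png',a[0])
z=np.hstack([cv2.resize(a[1][180:300,290:410],(400,400),interpolation=cv2.INTER_CUBIC),cv2.resize(a[2][160:280,280:400],(400,400),interpolation=cv2.INTER_CUBIC)]);cv2.imwrite('pics/fz.png',z)
E
```

```text
25.325 [ 0.5192 -0.1203  0.299 ] [ 0.6 -0.2 -0. ]
```

View pics/fz.png

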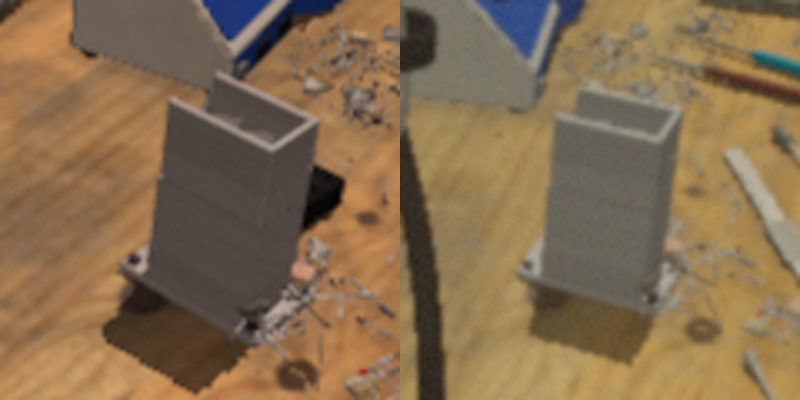

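View pics/fw.png

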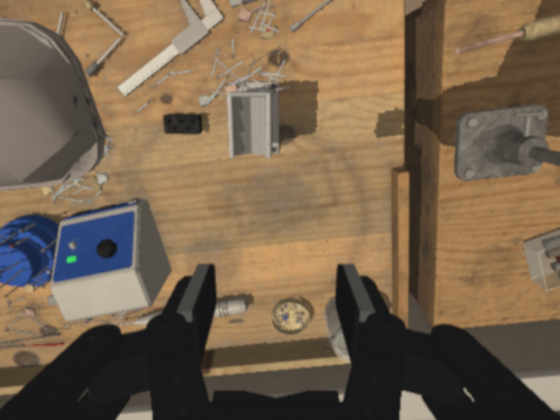

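The views show the stack flush with its end stop at the two-notch end, and the gripper well clear. I'll check the dish and black block against the first view, then hand in.

```bash
python3 - <<'E'
from h import *
for f in('w1','f'):
    m=np.load(f+'.npy',allow_pickle=True).item();im=cv2.imread('pics/w1.png' if f=='w1' else 'pics/fw.png')
    x,y=(224,237) if f=='w1' else (183,123)
    w=im[y-25:y+25,x-25:x+25].max(2)<45;vs,us=np.nonzero(w);print(f,'blk',cast(m,us.mean()+x-25,vs.mean()+y-25,.012).round(4),len(us))
    u,v=(440,161.5) if f=='w1' else (291.5,315);print('dish',cast(m,u,v,.012).round(3))
m=np.load('f.npy',allow_pickle=True).item()
a=cv2.absdiff(cv2.imread('pics/scene0.png'),viewer.capture('scene'))[180:245,175:245];print('jar/dish area diff',a.mean(),(a.max(2)>40).sum())
r.finish_job();print(status.read_state()['t'])
E
```

```text
w1 blk [ 0.4675 -0.2228  0.012 ] 376
dish [ 0.747 -0.12   0.012]
f blk [ 0.4655 -0.224   0.012 ] 383
dish [ 0.744 -0.124  0.012]
jar/dish area diff 1.343076923076923 0
the job is handed in; nothing more can be done
the job is handed in; nothing more can be done
```

The mandrel rest is built and handed in: the spacer is on the base plate and the V-cradle is on the spacer, end stop over the two-notch end. Both parts are released and the arm is clear. The clock stood at about 25 s of the 53 s allowed.

- **Seating:** the spacer seated with the tool at z 0.0305 (0.0306 is flush) and the cradle at 0.0669 (0.0671 is flush). Contact force was about 5 N each time. The final scene and side views show the stack upright, with at most a faint joint line.
- **Things to leave alone:** around the jar and dish, the scene image is unchanged from the start. Two wrist views put the black block 2 mm apart and the dish about 5 mm apart, the dish from rough hand picks. I take both as measurement error, since the gripper never came near either. The jar was checked only by that image comparison.
- **Disagreements:**
  - The wrist camera showed gripped parts about 1.2 mm off the jaw centre.
  - It also showed the seated spacer about 1 mm from where I expected it along x. I allowed for both and moved the cradle 1.6 mm before lowering it.

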